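# Push the board tester's drawers home and start the test

### The arm

A 7-joint arm with a two-finger parallel gripper is mounted at the origin on a cart in front of the work surface, level with it; the furniture and walls round the work are solid. World frame = base frame: x ahead of the robot, y to its left, z up, the work surface at z = 0. Lengths are in m, angles in degrees, forces in N, time in s.
With the tool pointing down it reaches from about 0.425 to 0.95 m from the base axis. Payload 4.7 kg.
Tool frame: the origin (TCP) lies at the very end of the fingers, on their centre line; the grasp point (between the pads) lies 19 mm behind it; z points along the fingers, y is the line along which they close (so a half turn about z gives the same grasp; the last joint's range is limited). The gripper opens to 85 mm and grips with 20 to 120 N. Pads are 22 mm wide; open, the fingers measure 114 mm over their backs; the gripper's body (76 mm by 85 mm) begins 54 mm behind the grasp point. The pads swing forward as they close: fully open they stand 13 mm farther back than shut.
Start: joints at [-65.77, 26.849, -2.785, 87.806, 1.381, 65.374, -4.715], TCP at [0.295, 0.607, 0.231] pointing down, gripper open.
Joint ranges: [-148.3, 148.3], [-19.14, 114.17], [-79.39, 73.82], [5.75, 140.21], [-59.74, 239.74], [12.07, 113.84], [-152.46, 152.46]. Speed limits (degrees/s): [147.25, 147.25, 180, 180, 180, 180, 180].

### API

Orientations are given as a 3x3 rotation matrix whose columns are the frame's x, y, z axes.
In Python, from plant import bot gives the robot as it stands.
- The arm moves only by the shell command python3 -m jog 'ROWS' [FORCE]. ROWS is JSON, one flat list of numbers, 7 for each row, row after row: the closure in counts, from 0 (fully open) to 255 (shut), then the shift along the tool's x, y, z in m, then the turn, a rotation vector about the tool's x, y, z in rad. In form: [fingers, dx, dy, dz, wx, wy, wz, fingers, dx, dy, dz, wx, wy, wz, ...]. A call has 1 to 12 rows; each row shifts and turns the commanded pose from where the row before left it, along the tool's axes as they then stand; what a row does not reach is not made up. A row lasts 1/10 s, in which the tool goes at most 50 mm and 8.59 degrees, less where a joint would pass 70% of its speed; a pose out of reach is approached as far as the arm can. A call is refused whole if a number of a shift passes 0.05 or a number of a turn 0.15, either way. A call with a gripper value outside its range is refused whole. The fingers move at their own pace and stop on an object; FORCE is the grip in N (left out, the last holds). Time passes only in rows, so rows that do not move let the fingers close. It gives the time, the measured TCP pose, the force, the opening and the grip force at its end, in the units of the state.
- bot.read_state(): the state, without advancing time (a new reading comes with each control period).
- bot.camera(name): name is "side" or "top" or "wrist"; returns the picture (480x640x3 uint8, red, green, blue); there is no depth.
- bot.calibration(name): a dict with "fx", "fy", "cx", "cy" (pixels), "xyz" and "rotation" of the camera in the world. Camera axes: x right, y up, looking along -z (the intrinsics and any distortion apply to the point x, -y, -z); pixel columns grow to the right and rows downward; lengths in m; the calibration is good to about 2 mm. A picture is of the moment at which its call begins: read the wrist's pose just before it. calibration takes no time and is no camera call; for the wrist camera it gives the pose at the moment of the call.
- bot.job_done(): hands the job in; it is judged then, once.
Trained networks look in the newest picture that a camera, given by its name, has taken for a name from the list of things; names that differ only in an ending like _2 or _b are one class to them, and where a whole thing is asked for, a point or a joint stands for the part that bears it (a point fixed in the world has none). Each returns a list of dicts, best first, with "conf" (0 to 1); they miss things now and then, are a little off and sometimes report something else, mostly with a low value. They report only what shows in the picture. A call takes as long as a camera call.
- bot.search_frame(camera, label): "xyz" ([x, y, z] in m, in the coordinates of the camera as it stood for that picture, good to about 4 mm: the middle of the surface that is visible of it).
The state is a dict: "time_s": time; "joint_positions": joint angles; "joint_vel": joint speeds; "tau": joint torques, N m; "ee_pos": TCP position; "orientation": TCP orientation; "ft_force": force on the tool from outside, world axes, zero at the start; "wrist_torque": the same for the moment, N m; "width": finger opening in m; "gripper_force": force on a finger pad.
Only numpy, scipy, OpenCV 4.12 (cv2) and the standard library are available. Lean on these libraries where they do the work, as an engineer would, in place of code of your own. Each camera call takes 0.05 s, during which the arm holds its last target. There are 200 camera calls.

### The job

Push both drawers of the two-drawer board tester fully home with the fingertips, then press the start button on the control box all the way down and let it come back up; start is the small round button right next to the big mushroom-headed stop button. Only push: grasp and lift nothing, do not touch the boards in the drawers, do not press start while a drawer stands out, and leave the other controls and the things lying about alone.

Things in the scene. Friction and masses are not known exactly. Their poses are not given: they have to be found in the camera images.
- tester: low white housing, 150 mm deep (x), 216 mm wide (y), 82 mm high, fixed to the bench; origin under its centre on the bench; its -x side is the front, with two drawers side by side
- drawer_left (a joint): how far the left drawer (at +y of the tester) stands out, m: 0 = home against the housing (hard stop), 0.08 = full travel; it slides along the tester's x, stays where it is left, and takes about 2 to 3 N to push
- drawer_right (a joint): the same for the right drawer (at -y of the tester)
- front_left (a point): centre of the outer face of the left drawer's flat grey front plate; the plate is 12 mm thick, 98 mm wide, 62 mm high, its lower edge 10 mm and this point 41 mm above the bench. It moves with the drawer; at home it lies at x = -0.087, y = +0.0525 in the tester's frame, and the face looks along the tester's -x
- front_right (a point): the same for the right drawer; at home at x = -0.087, y = -0.0525 in the tester's frame
- board_left: green circuit board, 64 x 63 x 12 mm, held on spring pins in the nest of the left drawer; origin at the centre of its underside, 72 mm behind the outer face of the drawer's front plate and 20 mm above the bench
- board_right: the same in the right drawer
- control_box: grey control box with a face that slopes 22 degrees down towards its -x side, 130 mm (x) by 200 mm (y), up to 96 mm high, fixed to the bench; origin under its centre. In a row along its y stand: the mushroom stop (32 mm across, at y = +0.065), start (y = +0.015), reset (a second round button, y = -0.025), selector (a knob with a bar, y = -0.065)
- start_top (a point): centre of the top of the start button, a round button 18 mm across that stands about 10 mm proud of the face; it moves with the button, inwards along (0.37, 0, -0.93) in the control box's frame; about 90 mm above the bench when out. It can be pressed straight down from above
- control_box_start (a joint): travel of the start button, m: 0 = out, 0.004 = fully down; it springs back, fully down takes about 8 N
- control_box_stop (a joint): travel of the mushroom stop, m: 0 = out, 0.004 = down
- control_box_reset (a joint): travel of the reset button, m: 0 = out, 0.004 = down
- control_box_selector (a joint): angle of the selector, rad, 0 at the start, -0.785 to 0.785
- grease_pot: red pot with white lid, 65 mm across, 44 mm high, loose, beside the tester on its left; origin under its centre
- hex_key: bent hex key, 102 x 30 x 5 mm, loose, to the right of the control box; origin under its centre
- tape_roll: black roll of tape, 58 mm across, 19 mm high, loose, lying in front; origin under its centre
- loose_block: small light metal block, 20 x 36 x 20 mm, loose, between the control box and the tester; origin under its centre

How it is judged (in metres and radians):
On the way, in this order (a step that is already met when the one before it is completed fails the run):
1. both drawers are pushed home (value of joint each of drawer_left, drawer_right below 0.004 m), for 0.2 s.
2. the start button is pressed down by the fingers (at least 3 of its 4 mm) (value of joint control_box_start above 0.003 m and contact force between the fingers and control_box above 0.5 N), for 0.05 s.
At the end, for the whole second after the job is handed in: both drawers within 4 mm of home, and the start button up again (under 1 mm) after having been pressed at least 3 mm with both drawers home (all of step 1 and value of joint control_box_start below 0.001 m); the robot touches nothing.
It fails at once if start is pressed (over 1.5 mm) while a drawer stands out more than 6 mm (value of joint control_box_start above 0.0015 m and value of joint any of drawer_left, drawer_right above 0.006 m).
It fails at once if the stop or the reset is pressed (over 1.5 mm) or the selector turned (over 0.2 rad) (value of joint any of control_box_stop, control_box_reset above 0.0015 m or value of joint control_box_selector above 0.2 rad or value of joint control_box_selector below -0.2 rad).
It fails at once if a bystander is moved more than 25 mm or lifted (distance of any of grease_pot, hex_key, loose_block, tape_roll from where it was at the start of the episode above 0.025 m).
It fails at once if a board is touched by the fingers (over 2 N) (contact force between the fingers and board_left above 2 N or contact force between the fingers and board_right above 2 N).
It also fails if it takes over 46 s, if anything falls off the work surface, if the arm or the gripper's body presses on something with over 40 N, if the wrist force passes 120 N, or if a joint passes its speed limit or range.

## Working session

There is one attempt and no reset: what is moved stays moved. The work goes in short steps, Python scripts to look and compute and a shell command to move; the robot and the scene stay as the last step left them, time stands still between calls to the robot, and variables do not carry over. Pictures are saved under pics/ and viewed, at most 10 in all, crops included, and the job is handed in when it is done.

```bash
mkdir -p pics; ls; cat > h.py <<'E'
import numpy as np, cv2
from plant import bot
def find(cam,labels):
    c=bot.calibration(cam); R=np.array(c["rotation"]); t=np.array(c["xyz"])
    for l in labels:
        for d in bot.search_frame(cam,l)[:2]:
            print(cam,l,round(d["conf"],2),np.round(R@np.array(d["xyz"])+t,4))
def snap(cam,name):
    im=bot.camera(cam); cv2.imwrite(f"pics/{name}.png",im[:,:,::-1]); return im
def ray(cam,u,v,z):
    c=bot.calibration(cam); R=np.array(c["rotation"]); t=np.array(c["xyz"])
    d=R@np.array([(u-c["cx"])/c["fx"],-(v-c["cy"])/c["fy"],-1]); return t+d*(z-t[2])/d[2]
def proj(cam,p):
    c=bot.calibration(cam); R=np.array(c["rotation"]); q=R.T@(np.array(p)-c["xyz"])
    return c["cx"]+c["fx"]*q[0]/-q[2], c["cy"]-c["fy"]*q[1]/-q[2]
E
python3 - <<'E'
from h import *
L=["tester","front_left","front_right","board_left","board_right","control_box","start_top","control_box_stop","control_box_reset","control_box_selector","grease_pot","hex_key","tape_roll","loose_block"]
snap("top","top0"); find("top",L); snap("side","side0"); find("side",L[:8])
s=bot.read_state(); print(s["time_s"],s["ee_pos"],s["orientation"],s["width"]); print(bot.calibration("top"))
E
```

```text
pics
top tester 0.77 [0.5553 0.2734 0.0806]
top front_left 0.63 [0.4719 0.3217 0.0211]
top front_right 0.65 [0.4828 0.2197 0.027 ]
top board_left 0.64 [0.4976 0.3178 0.0244]
top board_right 0.68 [0.5074 0.216  0.022 ]
top control_box 0.89 [ 0.5615 -0.0258  0.0733]
top control_box 0.59 [0.5516 0.0953 0.0193]
top control_box_stop 0.75 [0.4857 0.2184 0.0267]
top control_box_stop 0.61 [0.5651 0.0362 0.0924]
top control_box_reset 0.63 [0.5785 0.4301 0.0436]
top grease_pot 0.97 [0.5746 0.4294 0.046 ]
top grease_pot 0.59 [ 0.5907 -0.1667  0.0053]
top tape_roll 0.75 [0.379  0.0101 0.0182]
top loose_block 0.47 [0.5509 0.0939 0.0247]
side tester 0.68 [0.5581 0.2199 0.075 ]
side tester 0.58 [0.4816 0.2123 0.0282]
side front_left 0.98 [0.476  0.3205 0.0252]
side front_right 0.81 [0.4773 0.2112 0.0237]
side front_right 0.7 [ 0.5655 -0.0957  0.0838]
side board_left 0.51 [0.4947 0.3224 0.0234]
side board_left 0.19 [0.559  0.2191 0.076 ]
side board_right 0.53 [0.5005 0.2159 0.0192]
side control_box 0.71 [ 0.5643 -0.0843  0.0597]
side start_top 0.62 [ 0.5708 -0.0198  0.0833]
side control_box_stop 0.49 [0.5628 0.0291 0.0927]
1.2 [0.29464243 0.60731783 0.23132461] [[-8.99687298e-01  4.36534953e-01 -3.51840663e-05]
 [ 4.36534948e-01  8.99687296e-01  8.78995407e-05]
 [ 7.00258793e-05  6.37230256e-05 -9.99999996e-01]] 0.08548446766032826
{'fx': 484.2035640631974, 'fy': 484.2035640631974, 'cx': 318.27358781694056, 'cy': 239.94079088942397, 'xyz': array([0.37027848, 0.16234842, 1.35850044]), 'rotation': array([[ 0.02405334,  0.99240025, -0.12067801],
       [-0.99969176,  0.02461951,  0.0032026 ],
       [ 0.00614929,  0.12056378,  0.99268654]])}
```

```bash
python3 - <<'E'
import cv2
im=cv2.imread("pics/top0.png")[80:320,150:470]
cv2.imwrite("pics/top0c.png",cv2.resize(im,(800,600),interpolation=cv2.INTER_CUBIC))
E
```

```text
(no output)
```

View pics/top0c.png

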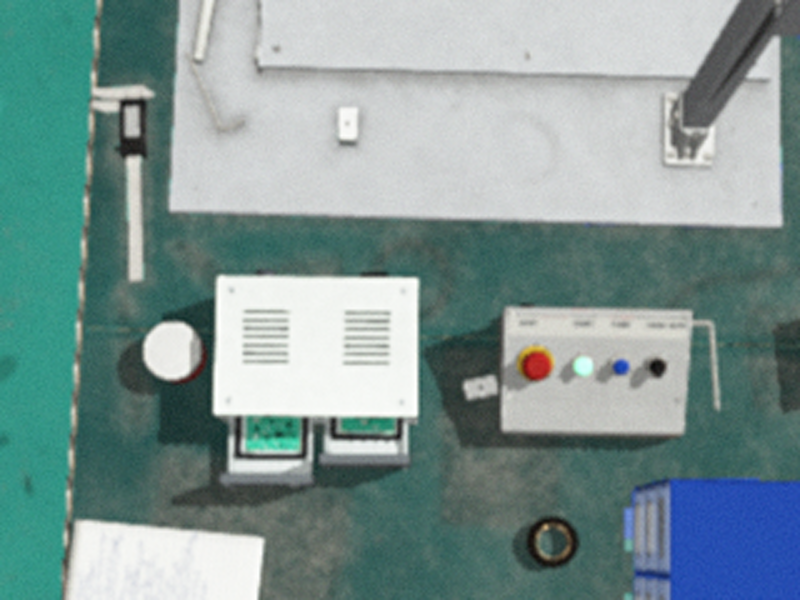

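View pics/side0.png

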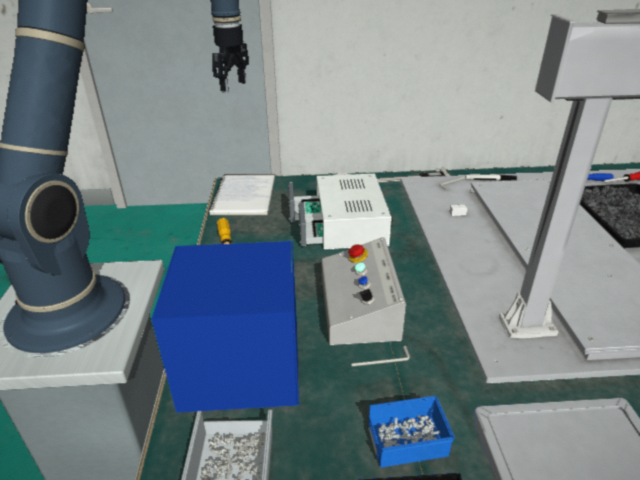

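The top crop shows the tester with its left drawer out further than the right (plates at crop rows ~480 and ~462). It also shows the control box with the red stop at (537,365), start pale green at (583,367) and blue reset at (621,367). The side view agrees, and nothing stands in front of the drawers.

```bash
python3 - <<'E'
from h import *
def r(n,u,v,z): print(n,np.round(ray("top",150+u/2.5,80+v/2.5,z),4))
for n,u,v in [("BL",215,277),("BR",418,277),("FR",418,417),("FL",213,415)]: r("tester "+n,u,v,.082)
for n,u,v in [("L1",222,474),("L2",312,476),("R1",320,458),("R2",408,458)]: r("plate "+n,u,v,.072)
r("stop",537,365,.105); r("start",583,367,.09); r("reset",621,367,.088); r("block",480,387,.02); r("tape",552,541,.02)
for n,u,v in [("BL",505,307),("BR",692,312)]: r("box "+n,u,v,.096)
E
```

```text
tester BL [0.6529 0.3824 0.082 ]
tester BR [0.6585 0.1643 0.082 ]
tester FR [0.5071 0.1606 0.082 ]
tester FL [0.5038 0.3778 0.082 ]
plate L1 [0.4422 0.3672 0.072 ]
plate L2 [0.4424 0.2716 0.072 ]
plate R1 [0.4617 0.2638 0.072 ]
plate R2 [0.464  0.1702 0.072 ]
stop [0.5624 0.0374 0.105 ]
start [ 0.5638 -0.0129  0.09  ]
reset [ 0.5651 -0.0536  0.088 ]
block [0.5491 0.0922 0.02  ]
tape [0.3804 0.01   0.02  ]
box BL [0.6252 0.0712 0.096 ]
box BR [ 0.6248 -0.1274  0.096 ]
```

```bash
python3 -m jog '[255,-0.027,-0.0265,0,0,0,0,255,-0.027,-0.0265,0,0,0,0,255,-0.027,-0.0265,0,0,0,0,255,-0.027,-0.0265,0,0,0,0,255,-0.027,-0.0265,0,0,0,0,255,-0.027,-0.0265,0,0,0,0,255,-0.027,-0.0265,0,0,0,0,255,-0.027,-0.0265,0,0,0,0]' 20; python3 -m jog '[255,0,0,0,0,0,0.14,255,0,0,0,0,0,0.14,255,0,0,0,0,0,0.14,255,0,0,0,0,0,0.14,255,0,0,0,0,0,0.14,255,0,0,0,0,0,0.14,255,0,0,0,0,0,0.14,255,0,0,0,0,0,0.14,255,0,0,0,0,0,0]'
python3 -c "
from h import *
s=bot.read_state();print(s['joint_positions'],np.round(s['orientation'],3),s['width'],s['ft_force'],s['time_s'])
snap('wrist','w1');find('wrist',['front_left','front_right','tester'])"
```

```text
time_s: 2.0
ee_pos: [0.3968, 0.3208, 0.2316]
orientation: [[-0.9, 0.437, 0.0], [0.437, 0.9, 0.001], [-0.0, 0.001, -1.0]]
ft_force: [-0.0, 0.7, -0.6]
width: 0.0005
gripper_force: 0.0
time_s: 2.9
ee_pos: [0.3964, 0.3223, 0.2315]
orientation: [[0.001, 1.0, 0.0], [1.0, -0.001, 0.0], [0.0, 0.0, -1.0]]
ft_force: [0.8, -0.1, 0.1]
width: 0.0001
gripper_force: 0.0
[-52.84783269  11.35965137  10.45030733 110.37659234  -2.40180227
  58.44894619 -41.3746819 ] [[ 0.001  1.     0.   ]
 [ 1.    -0.001  0.   ]
 [ 0.     0.    -1.   ]] 0.0001044447831783471 [ 0.80123211 -0.08000637  0.05771476] 2.9
wrist front_left 0.96 [0.4826 0.3245 0.0244]
wrist front_right 0.6 [0.4903 0.2257 0.0267]
wrist front_right 0.55 [0.5157 0.2199 0.0213]
wrist tester 0.83 [0.5515 0.2969 0.079 ]
```

View pics/w1.png

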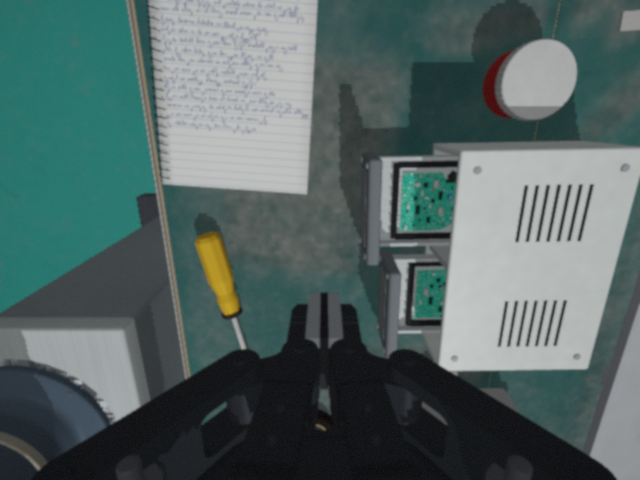

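The wrist view shows the left plate's outer edge at column ~369 (rows 158–263) and the right plate's at ~384 (rows 252–352). A yellow screwdriver lies at (220,275) and a notebook at the upper left.

```bash
python3 -c "
from h import *
for n,u,v,z in [('L',370,160,.072),('L',370,262,.072),('R',386,255,.072),('R',384,350,.072),('Lbot',366,262,.010),('driver',232,315,.03),('drv tip',245,350,.01),('note',308,190,.01),('FL',460,150,.082),('FR',440,370,.082),('BL',640,150,.082),('BR',588,370,.082)]: print(n,np.round(ray('wrist',u,v,z),3))
print(proj('wrist',[.3965,.322,.036]))"
```

```text
L [0.435 0.372 0.072]
L [0.439 0.279 0.072]
R [0.454 0.286 0.072]
R [0.458 0.183 0.072]
Lbot [0.444 0.253 0.01 ]
driver [0.295 0.198 0.03 ]
drv tip [0.301 0.137 0.01 ]
note [0.38  0.334 0.01 ]
FL [0.506 0.381 0.082]
FR [0.513 0.167 0.082]
BL [0.651 0.381 0.082]
BR [0.661 0.167 0.082]
(np.float64(323.6498411434617), np.float64(207.61066793998592))
```

```bash
python3 -m jog '[255,0,0,0.039,0,0,0,255,0,0,0.039,0,0,0,255,0,0,0.039,0,0,0,255,0,0,0.039,0,0,0,255,0,0,0.038,0,0,0,255,0,0.015,0,0,0,0,255,0,0.015,0,0,0,0,255,0,0.015,0,0,0,0,255,0,0.015,0,0,0,0,255,0,0.01,0,0,0,0,255,0,0,0,0,0,0]'
```

```text
time_s: 4.2
ee_pos: [0.4701, 0.3226, 0.0388]
orientation: [[0.003, 1.0, 0.005], [1.0, -0.003, 0.002], [0.003, 0.005, -1.0]]
ft_force: [0.8, 0.6, 0.1]
width: -0.0001
gripper_force: 0.0
```

```bash
python3 -m jog '[255,0,0.004,0,0,0,0,255,0,0.004,0,0,0,0,255,0,0.004,0,0,0,0]'; python3 -m jog '[255,0,0.003,0,0,0,0,255,0,0.003,0,0,0,0,255,0,0,0,0,0,0]'
```

```text
time_s: 4.5
ee_pos: [0.478, 0.3224, 0.0375]
orientation: [[0.0, 1.0, -0.001], [1.0, -0.0, 0.0], [0.0, -0.001, -1.0]]
ft_force: [-2.6, -0.5, 1.8]
width: 0.0
gripper_force: 1.1
time_s: 4.8
ee_pos: [0.4812, 0.3223, 0.0375]
orientation: [[-0.0, 1.0, -0.006], [1.0, 0.0, -0.001], [-0.001, -0.006, -1.0]]
ft_force: [-10.2, -1.5, 10.0]
width: 0.0004
gripper_force: 4.5
```

```bash
python3 -m jog '[255,0,0.003,0,0,0,0,255,0,0.003,0,0,0,0,255,0,0,0,0,0,0]'
```

```text
time_s: 5.1
ee_pos: [0.4811, 0.3223, 0.0377]
orientation: [[-0.003, 1.0, -0.018], [1.0, 0.003, -0.004], [-0.004, -0.018, -1.0]]
ft_force: [-24.7, -6.1, 23.6]
width: -0.0005
gripper_force: 12.1
```

```bash
python3 -m jog '[255,0,-0.03,0,0,0,0,255,0,-0.03,0,0,0,0,255,0,-0.02,0,0,0,0,255,-0.035,0,0,0,0,0,255,-0.035,0,0,0,0,0,255,-0.034,0,0,0,0,0,255,0,0.02,0,0,0,0,255,0,0.015,0,0,0,0,255,0,0.015,0,0,0,0,255,0,0.015,0,0,0,0]'; python3 -m jog '[255,0,0.004,0,0,0,0,255,0,0.004,0,0,0,0,255,0,0.004,0,0,0,0,255,0,0,0,0,0,0]'
```

```text
time_s: 6.1
ee_pos: [0.4753, 0.2173, 0.0371]
orientation: [[0.001, 1.0, -0.002], [1.0, -0.001, -0.001], [-0.001, -0.002, -1.0]]
ft_force: [-3.7, -0.9, 1.2]
width: 0.0
gripper_force: 1.5
time_s: 6.5
ee_pos: [0.4828, 0.2177, 0.0375]
orientation: [[0.0, 1.0, -0.009], [1.0, -0.0, -0.002], [-0.002, -0.009, -1.0]]
ft_force: [-11.7, -2.8, 14.9]
width: 0.0002
gripper_force: 5.4
```

```bash
python3 -m jog '[255,0,0.003,0,0,0,0,255,0,0.003,0,0,0,0,255,0,0,0,0,0,0]'; python3 -m jog '[255,0,-0.03,0,0,0,0,255,0,-0.04,0,0,0,0,255,0,0,-0.04,0,0,0,255,0,0,-0.04,0,0,0,255,0,0,-0.04,0,0,0,255,0,0,-0.04,0,0,0,255,0,0,0,0,0,0]'
python3 -c "
from h import *
snap('wrist','w2');snap('top','t2')
c=lambda n,a,b,e,f:cv2.resize(cv2.imread(f'pics/{n}.png')[a:b,e:f],(400,300),interpolation=3)
cv2.imwrite('pics/m2.png',np.hstack([cv2.resize(cv2.imread('pics/w2.png'),(400,300)),c('t2',160,280,220,380)]))"
```

```text
time_s: 6.8
ee_pos: [0.4828, 0.2176, 0.0377]
orientation: [[-0.002, 1.0, -0.02], [1.0, 0.002, -0.004], [-0.004, -0.02, -1.0]]
ft_force: [-27.1, -2.4, 29.9]
width: -0.0001
gripper_force: 15.4
time_s: 7.5
ee_pos: [0.4265, 0.2203, 0.2027]
orientation: [[0.001, 1.0, 0.011], [1.0, -0.001, 0.007], [0.007, 0.011, -1.0]]
ft_force: [-0.1, -0.5, -0.8]
width: 0.0001
gripper_force: 0.0
```

View pics/m2.png

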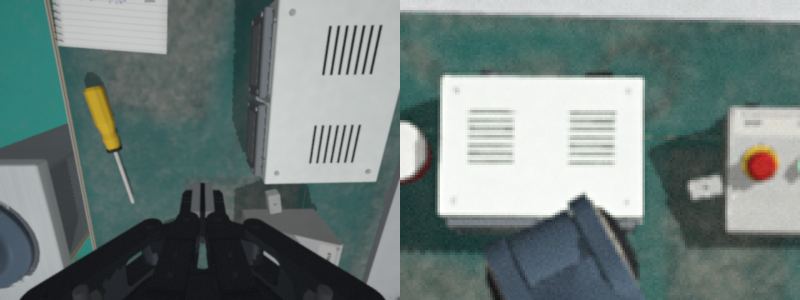

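Both plates now lie flush against the housing. Next I move above the start button.

```bash
python3 -m jog '[255,-0.029,0.017,0,0,0,0,255,-0.029,0.017,0,0,0,0,255,-0.029,0.017,0,0,0,0,255,-0.029,0.017,0,0,0,0,255,-0.029,0.017,0,0,0,0,255,-0.029,0.017,0,0,0,0,255,-0.029,0.017,0,0,0,0,255,-0.029,0.017,0,0,0,0,255,0,0,0,0,0,0,255,0,0,0,0,0,0]'
python3 -c "
from h import *
snap('wrist','w3');find('wrist',['start_top','control_box_stop','control_box_reset']);print(bot.read_state()['joint_positions'],bot.read_state()['ee_pos'],proj('wrist',[.564,-.013,.09]))"
```

```text
time_s: 8.6
ee_pos: [0.5581, -0.0144, 0.1953]
orientation: [[0.003, 1.0, -0.004], [1.0, -0.003, -0.0], [-0.0, -0.004, -1.0]]
ft_force: [-0.4, -0.4, -0.0]
width: 0.0003
gripper_force: 0.0
wrist start_top 0.61 [ 0.5684 -0.0034  0.0898]
wrist control_box_stop 0.75 [0.5675 0.0432 0.0979]
wrist control_box_reset 0.69 [ 0.5633 -0.0493  0.0892]
[-18.6502207   18.3724329   19.55748994 107.0834176   -7.36406704
  55.83869097   4.21313118] [ 0.55837746 -0.01239083  0.19660159] (np.float64(331.2810952370469), np.float64(237.22796254530257))
```

View pics/w3.png

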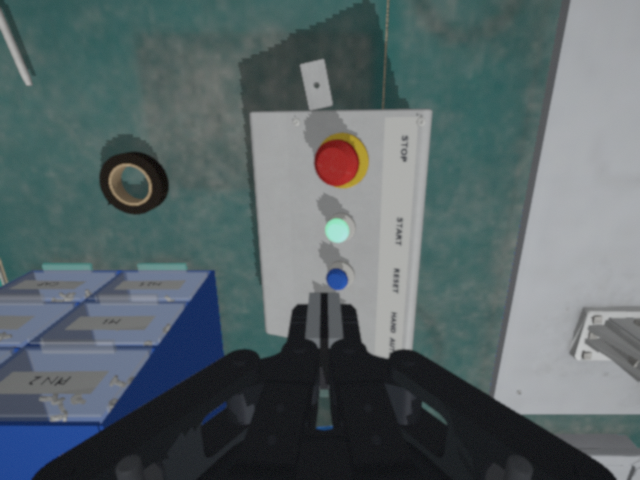

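The wrist view shows stop at (337,162), start at (337,230) and reset at (338,279).

```bash
python3 -c "
from h import *
for u,v,z in [(337,230,.09),(337,162,.11),(338,279,.09),(318,293,.196)]: print(np.round(ray('wrist',u,v,z),4))
s=bot.read_state();print(s['ee_pos'],proj('wrist',s['ee_pos']))"
```

```text
[ 0.5682 -0.0073  0.09  ]
[0.5668 0.0446 0.11  ]
[ 0.5695 -0.0472  0.09  ]
[ 0.5559 -0.0035  0.196 ]
[ 0.55837746 -0.01239083  0.19660159] (np.float64(323.39721803255674), np.float64(310.9537940825459))
```

```bash
python3 -m jog '[255,0.003,0.008,0.03,0,0,0,255,0,0,0.03,0,0,0,255,0,0,0.03,0,0,0,255,0,0,0,0,0,0,255,0,0,0,0,0,0]'
python3 -m jog '[255,0,0,0.004,0,0,0,255,0,0,0.004,0,0,0,255,0,0,0.002,0,0,0,255,0,0,0,0,0,0]'
python3 -c "
from h import *
snap('wrist','w4');snap('side','s4')
cv2.imwrite('pics/m4.png',np.hstack([cv2.resize(cv2.imread('pics/w4.png')[120:420,120:520],(400,300)),cv2.resize(cv2.imread('pics/s4.png')[220:310,310:430],(400,300),interpolation=3)]))"
```

```text
time_s: 9.3
ee_pos: [0.567, -0.0102, 0.1076]
orientation: [[-0.0, 1.0, -0.0], [1.0, 0.0, 0.0], [0.0, -0.0, -1.0]]
ft_force: [0.1, -0.4, 0.4]
width: -0.0
gripper_force: 0.0
time_s: 9.7
ee_pos: [0.5671, -0.0108, 0.0975]
orientation: [[0.001, 1.0, 0.0], [1.0, -0.001, 0.0], [0.0, 0.0, -1.0]]
ft_force: [0.3, 1.1, 0.7]
width: 0.0003
gripper_force: 0.0
```

View pics/m4.png

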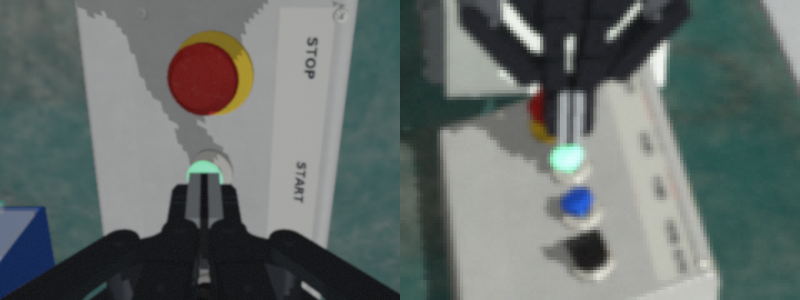

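The fingertips are right over start, sitting slightly towards −y. I shift 3 mm in +y and press.

```bash
python3 -m jog '[255,0.003,0,0.002,0,0,0,255,0,0,0.002,0,0,0,255,0,0,0,0,0,0]';  python3 -m jog '[255,0,0,0.002,0,0,0,255,0,0,0,0,0,0]'; python3 -m jog '[255,0,0,0.002,0,0,0,255,0,0,0,0,0,0]'
```

```text
time_s: 10.1
ee_pos: [0.5669, -0.0076, 0.0929]
orientation: [[0.001, 1.0, -0.001], [1.0, -0.001, 0.0], [0.0, -0.001, -1.0]]
ft_force: [-0.1, -0.5, 0.1]
width: -0.0001
gripper_force: 0.0
time_s: 10.3
ee_pos: [0.5674, -0.0079, 0.0913]
orientation: [[0.001, 1.0, 0.0], [1.0, -0.001, 0.0], [0.0, 0.0, -1.0]]
ft_force: [0.3, 0.6, 2.1]
width: -0.0002
gripper_force: 0.8
time_s: 10.5
ee_pos: [0.5679, -0.0078, 0.0898]
orientation: [[0.001, 1.0, 0.002], [1.0, -0.001, 0.0], [0.0, 0.002, -1.0]]
ft_force: [-0.1, -0.0, 5.1]
width: 0.0002
gripper_force: 2.2
```

```bash
python3 -m jog '[255,0,0,0.002,0,0,0,255,0,0,0,0,0,0]'; python3 -m jog '[255,0,0,0.002,0,0,0,255,0,0,0,0,0,0]'; python3 -m jog '[255,0,0,0.002,0,0,0,255,0,0,0,0,0,0]'
```

```text
time_s: 10.7
ee_pos: [0.5684, -0.0079, 0.0883]
orientation: [[0.001, 1.0, 0.003], [1.0, -0.001, 0.0], [0.0, 0.003, -1.0]]
ft_force: [0.6, 1.0, 8.1]
width: 0.0
gripper_force: 3.6
time_s: 10.9
ee_pos: [0.5688, -0.0079, 0.0877]
orientation: [[0.001, 1.0, 0.004], [1.0, -0.001, 0.001], [0.001, 0.004, -1.0]]
ft_force: [-2.5, 0.2, 15.3]
width: -0.0
gripper_force: 7.5
time_s: 11.1
ee_pos: [0.5691, -0.0079, 0.0873]
orientation: [[0.001, 1.0, 0.004], [1.0, -0.001, 0.002], [0.002, 0.004, -1.0]]
ft_force: [-6.5, 0.3, 26.5]
width: -0.0002
gripper_force: 13.3
```

Force reached 8 N and then rose steeply with no further travel, so the button is fully down. I retract.

```bash
python3 -m jog '[255,0,0,-0.01,0,0,0,255,0,0,-0.03,0,0,0,255,0,0,-0.04,0,0,0,255,0,0,-0.04,0,0,0,255,0,0,0,0,0,0,255,0,0,0,0,0,0,255,0,0,0,0,0,0]'
python3 -c "
from h import *
snap('wrist','w5');snap('side','s5')
cv2.imwrite('pics/m5.png',np.hstack([cv2.resize(cv2.imread('pics/w5.png'),(400,300)),cv2.resize(cv2.imread('pics/s5.png')[160:310,260:460],(400,300),interpolation=3)]))"
```

```text
time_s: 11.8
ee_pos: [0.5659, -0.0078, 0.2019]
orientation: [[0.001, 1.0, -0.003], [1.0, -0.001, -0.0], [-0.0, -0.003, -1.0]]
ft_force: [-0.8, -0.0, -0.7]
width: 0.0
gripper_force: 0.0
```

View pics/m5.png

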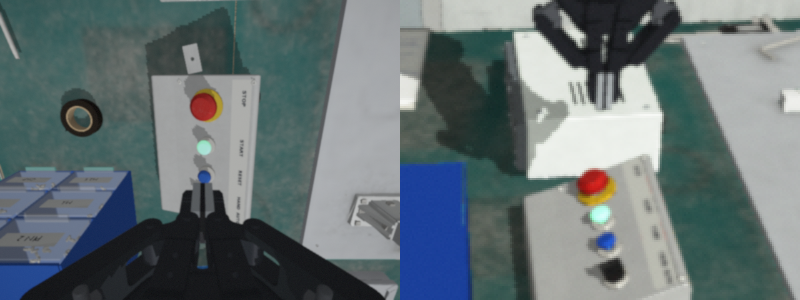

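The start button is up again, the drawers are home, and the arm is clear.

```bash
python3 -c "
from plant import bot
print(bot.job_done())"
```

```text
the job is handed in; nothing more can be done
None
```

I pushed both drawers home against their stops, pressed start fully down and saw it come back up, then handed the job in at about 12 s with the arm clear; no verdict came back.

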